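# Isolate the bench supply and draw its fuse carrier

## Robot

A 6-joint arm with a two-finger parallel gripper is mounted at the origin on the work surface; the furniture and walls round the work are solid. World frame = base frame: x ahead of the robot, y to its left, z up, the work surface at z = 0. Lengths are in mm, angles in degrees, forces in N, time in s.
With the tool pointing down it reaches from about 350 to 850 mm from the base axis. Payload 8.1 kg.
Tool frame: the origin (TCP) lies on the centre line of the jaws, within the pads' length; the fingertips stand 19 mm ahead of it and the grasp point (between the pads) is the TCP; z points along the fingers, y is the direction in which the jaws open and shut (so a half turn about z gives the same grasp; the last joint's range is limited). The gripper opens to 85 mm and grips with 20 to 120 N. Pads are 22 mm wide; open, the fingers measure 114 mm over their backs; the gripper's body (76 mm by 85 mm) begins 54 mm behind the grasp point. The pads swing forward as they close: fully open they stand 13 mm farther back than shut.
Start: joints at [-4.893, 7.471, 85.268, -0, 87.261, -4.893], TCP at [600.005, 0.022, 250.292] pointing down, gripper open.
Joint ranges: [-169.43, 169.43], [-51.17, 129.36], [1.28, 143.12], [-76.62, 256.62], [0, 156.53], [-152.29, 152.29]. Speed limits (degrees/s): [136.94, 136.94, 159.86, 180, 180, 180].

## Interface

Orientations are given as [roll, pitch, yaw] about the fixed x, y, z axes, in that order (R = Rz(yaw) Ry(pitch) Rx(roll)).
In Python, from bench import r, viewer gives the robot as it stands.
- The arm moves only by the tool carry_out, never from a script. Its argument "commands" is a list that holds one entry, the list of rows, each a list of 7 numbers: the finger opening in mm, from 0 to 85.4, then the shift along the tool's x, y, z in mm, then the turn, a rotation vector about the tool's x, y, z in degrees. A call has 1 to 5 rows; each row is the pose to reach, as a shift and turn from the pose commanded when the call began, along the tool's axes at that moment; what a row does not reach only later rows make up. A row lasts 1/8 s, in which the tool goes at most 62.5 mm and 10.7 degrees, less where a joint would pass 70% of its speed; a pose out of reach is approached as far as the arm can. A call with a gripper value outside its range is refused whole. The fingers move at their own pace and stop on an object; "grip_force" is the grip in N (left out, the last holds). Time passes only in rows, so rows that repeat a pose let the fingers close. It gives the time, the measured TCP pose, the force and the opening at its end, in the units of the state.
- r.sense(): the state, without advancing time (a new reading comes with each control period).
- viewer.snapshot(name): name is "scene" or "side" or "wrist"; returns the picture (400x640x3 uint8, red, green, blue); there is no depth.
- viewer.calibration(name): a dict with "camera_matrix" (3x3 intrinsics, pixels), "k1" (the pictures are not rectified: a ray, as slopes to the right and down, at radius r is drawn at 1 + k1 r^2 times it, then the intrinsics apply), "rvec" (rotation vector, rad) and "tvec" (3), from world to camera coordinates, as OpenCV has them. Camera axes: x right, y down, z forward; pixel columns grow to the right and rows downward; lengths in mm; the calibration is good to about 2 mm. A picture is of the moment at which its call begins: read the wrist's pose just before it. calibration takes no time and is no camera call; for the wrist camera it gives the pose at the moment of the call.
- r.hand_in(): hands the job in, once; it reports no verdict.
The state is a dict: "time": time; "joint_pos": joint angles; "qd": joint speeds; "joint_efforts": joint torques, N m; "tool_pos": TCP position; "tcp_rot": TCP orientation; "ft_force": force on the tool from outside, world axes, zero at the start; "wrist_torque": the same for the moment, N m; "finger_gap": finger opening in mm.
Only numpy, scipy, OpenCV 4.12 (cv2) and the standard library are available. Lean on these libraries where they do the work, as an engineer would, in place of code of your own. Each camera call takes 0.05 s, during which the arm holds its last target. There are 200 camera calls.

## Task

The bench's fuse has to be checked. Pull the isolating plug on the front of the fuse base straight out to its stop and leave it out, then pinch the two side catches of the white fuse carrier together, lift the carrier straight up out of the base, and finish while still holding it by the pinched catches: still, upright, above the base, with its copper blades clear of the base top by at least a hand's width (80 mm). Leave the other things on the bench where they are, and do not put the carrier down or let go.

Things in the scene. Friction and masses are not known exactly. Their poses are not given: they have to be found in the camera images.
- fuse_base: Grey fuse base fixed to the bench, 156 (x) x 110 (y) x 52 mm high. Origin on the bench under the middle of the well that holds the carrier; its foot plate (8 mm high) spans x -97 to +59, y -55 to +55 mm, its walls x -85 to +53 mm, top 52 mm above the bench. z is up; -x points roughly towards the robot, the side where the plug sticks out. An upright divider wall stands behind and left of it.
- plug (a joint): How far the isolating plug is out, m: 0 = fully in, 0.026 = out at its stop. It slides level along the base's -x and cannot come off. A sprung ball detent holds it: about 10 to 15 N in the first few mm, then 2 N; it stays where left. Fully in, its shank lies over a nose on the carrier and locks it down; free once out by more than 10 mm.
- plug_grip (a point): Middle of the plug's black upright grip tab, gripped across its 12 mm (base's y). The tab is 28 mm long (x), from 34 to 78 mm above the bench; this point is 62 mm above the bench on the base's centre line, 105.5 mm in front (-x) of the base's origin when the plug is in, and moves with the plug.
- carrier: White fuse carrier, grey cap, two copper blades below (16 mm long), 94 mm tall, 0.15 to 0.3 kg. Origin at the blades' lower end, in the middle; z up, x and y as the base's. Seated: origin 9 mm above the bench over the base's origin, top at 103 mm. Above the base it is 64 (x) x 32 (y) mm plus the catches. The well guides it with 1.5 mm play for the first 43 mm up.
- catch_left (a joint): How far the catch on the carrier's +y side is pressed in, m: 0 = sprung out, hooked under the base's lip; 0.006 = fully in. Releases at about 0.003 (0.0045 if the carrier sits to that side). The spring takes 3.5 N at first, 8 N fully in, and pushes it out again if let go.
- catch_right (a joint): The same for the catch on the carrier's -y side. Both must be in at the same time for the carrier to come up.
- catch_left_pad (a point): Middle of the outer ribbed face of the +y catch, 72 mm above the carrier's origin (81 mm above the bench when seated). The catch is an upright dark steel leaf 28 mm wide (x), rising from the base's top to 97 mm above the bench. The two leaves' outer faces are 56 mm apart sprung out, 44 mm fully pressed; pinch along the carrier's y.
- catch_right_pad (a point): The same point on the -y catch.
- speaker: Bystander: black speaker box 52 x 68 x 9 mm lying beside the base. Origin at the centre of its underside. Leave alone.
- yellow_driver: Bystander: yellow-handled screwdriver 131 mm long, 13 mm thick, lying beside the base. Leave alone.
- small_dish: Bystander: small screw dish, 56 mm across, 14 mm high. Leave alone.
- port_board: Bystander: small circuit board 26 x 38 x 7 mm behind the base. Leave alone.

How it is judged:
By the outcome, as a careful person would: the job done as asked, in the order asked, and still so for the second after the job is handed in, while the arm keeps its last pose, push and grip.
It also fails if it takes over 48 s, if anything falls off the work surface, if the arm or the gripper's body presses on something with over 40 N, if the wrist force passes 120 N, or if a joint passes its speed limit or range.

## Working session

There is one attempt and no reset: what is moved stays moved. The work goes in short steps, Python scripts to look and compute and a tool call to move; the robot and the scene stay as the last step left them, time stands still between calls to the robot, and variables do not carry over. Pictures are saved under pics/ and viewed, about 8 in all and at most 12, crops included, and the job is handed in when it is done.

Besides the shell and the picture viewer there is one more tool, called as name(argument=value, ...), one argument or row to a line, values as JSON. carry_out: Moves the arm, as the interface text tells. Its arguments: {"type":"object","properties":{"commands":{"type":"array","items":{"type":"array","items":{"type":"array","items":{"type":"number"}}}},"grip_force":{"type":"number"}},"required":["commands"]}

```bash
mkdir -p pics; ls
cat > h.py <<'E'
import numpy as np, cv2
from bench import r, viewer
def snap(n,f):
    c=viewer.calibration(n); im=viewer.snapshot(n); cv2.imwrite('pics/'+f,im[:,:,::-1]); return im,c
def ray(c,u,v):
    K=np.array(c['camera_matrix'],float);R=cv2.Rodrigues(np.array(c['rvec'],float))[0];t=np.array(c['tvec'],float).ravel()
    p=cv2.undistortPoints(np.array([[[u,v]]],float),K,np.array([c['k1'],0,0,0.]))[0,0]
    d=R.T@np.array([p[0],p[1],1]);return -R.T@t,d/np.linalg.norm(d)
def onz(c,u,v,z):
    o,d=ray(c,u,v);return o+d*(z-o[2])/d[2]
def tri(l):
    A=0;b=0
    for c,u,v in l:
        o,d=ray(c,u,v);P=np.eye(3)-np.outer(d,d);A=A+P;b=b+P@o
    return np.linalg.solve(A,b)
def proj(c,p):
    return cv2.projectPoints(np.array([p],float),np.array(c['rvec'],float),np.array(c['tvec'],float),np.array(c['camera_matrix'],float),np.array([c['k1'],0,0,0.]))[0].ravel()
E
python3 - <<'E'
from h import *
print(r.sense())
a=[]
for n in ['scene','side','wrist']:
    im,c=snap(n,n+'0.png');a.append(im);print(n,c)
m=np.vstack([np.hstack(a[:2]),np.hstack([a[2],a[2]*0])])
E
```

```text
pics
{'time': 0.0, 'joint_pos': array([-4.89657315e+00,  7.51484040e+00,  8.53320390e+01, -5.46109285e-04,
        8.72611381e+01, -4.89197841e+00]), 'qd': array([ 0.01877576,  0.04790896, -0.0127232 , -0.02171641, -0.08370433,
        0.06486034]), 'joint_efforts': array([-1.90700346e-03, -5.69404185e+01, -5.00557995e+01, -2.19391650e-04,
        1.44415747e-02,  7.24149572e-05]), 'tool_pos': array([5.99467796e+02, 2.78378591e-02, 2.49220741e+02]), 'tcp_rot': array([-1.79892329e+02, -8.66800428e-03,  8.99954237e+01]), 'ft_force': array([ 0.35355511,  0.21878777, -0.10860818]), 'wrist_torque': array([-0.03788633, -0.03462556, -0.05157252]), 'finger_gap': 85.18493142106809}
scene {'camera_matrix': array([[483.26116832,   0.        , 324.81702924],
       [  0.        , 483.26116832, 204.30417515],
       [  0.        ,   0.        ,   1.        ]]), 'k1': 0.025317543935561234, 'rvec': array([ 0.82708864, -2.26146881,  1.43086829]), 'tvec': array([350.42625953, 283.89396514, 590.51198088])}
side {'camera_matrix': array([[385.24179677,   0.        , 318.75607395],
       [  0.        , 385.24179677, 205.05858472],
       [  0.        ,   0.        ,   1.        ]]), 'k1': -0.014304257504648405, 'rvec': array([ 1.90988325e+00, -5.07623909e-02,  4.64846272e-04]), 'tvec': array([-617.91594952,   59.05937664, 1034.16971684])}
wrist {'camera_matrix': array([[339.54453692,   0.        , 317.90154262],
       [  0.        , 339.54453692, 203.49285158],
       [  0.        ,   0.        ,   1.        ]]), 'k1': -0.058882235059483284, 'rvec': array([-2.87353854e+00, -1.83664678e-03,  1.96914235e-03]), 'tvec': array([-599.6319335 ,  -34.28152682,  378.48706883])}
```

View pics/scene0.png

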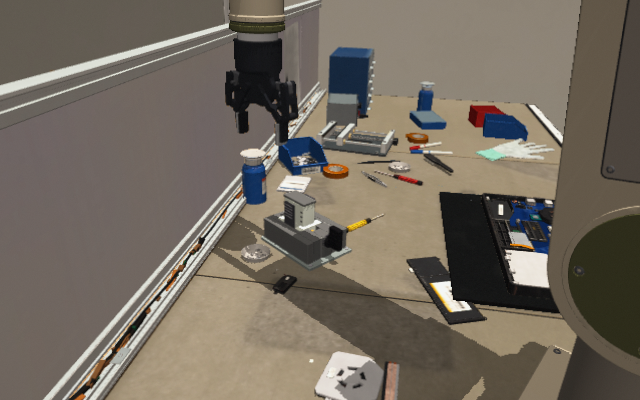

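View pics/wrist0.png

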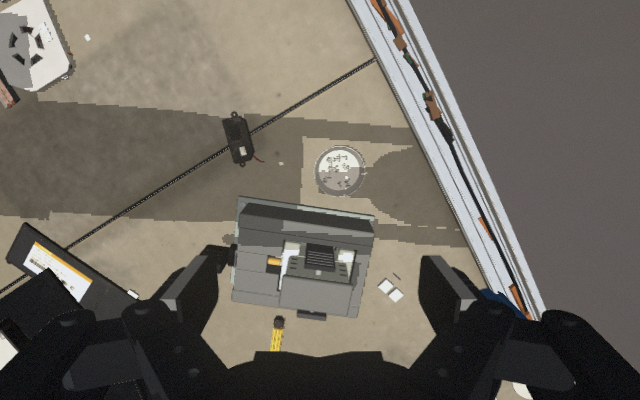

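View pics/side0.png

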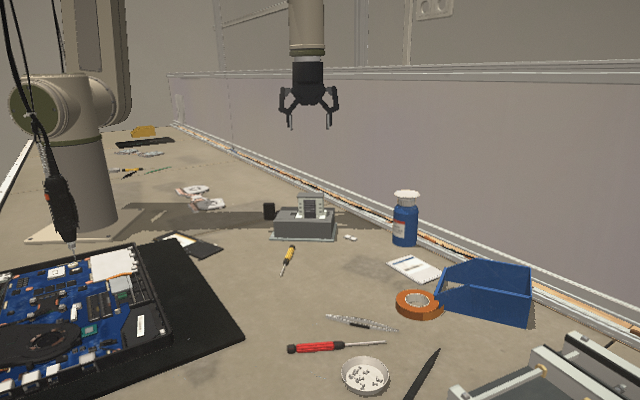

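Scene view: base at about (305,235), plug toward the robot. Wrist view: base with corners near (238,197), (376,215), (358,318), (231,302), plug black at left around (234,256), carrier at (318,270). Side view: base at (303,225), plug at (269,211).

Run:
```python
from h import *
w=cv2.imread('pics/wrist0.png');s=cv2.imread('pics/side0.png');c=cv2.imread('pics/scene0.png')
A=cv2.resize(w[185:335,215:405],None,fx=4,fy=4,interpolation=cv2.INTER_CUBIC)
cv2.imwrite('pics/cw.png',A)
B=cv2.resize(s[180:250,255:345],None,fx=4.2,fy=4.2,interpolation=cv2.INTER_CUBIC)
C=cv2.resize(c[180:280,250:360],None,fx=3.6,fy=3.6,interpolation=cv2.INTER_CUBIC)
H=max(len(B),len(C));pad=lambda i:cv2.copyMakeBorder(i,0,H-len(i),0,0,cv2.BORDER_CONSTANT)
M=np.hstack([pad(B),pad(C)]);print(M.shape,B.shape);cv2.imwrite('pics/csc.png',M)
```

```text
(360, 774, 3) (294, 378, 3)
```

View pics/cw.png

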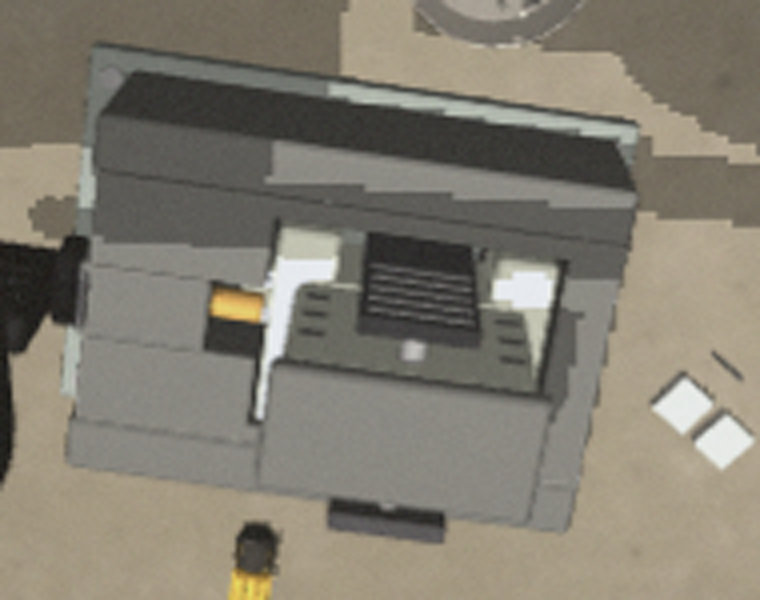

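View pics/csc.png

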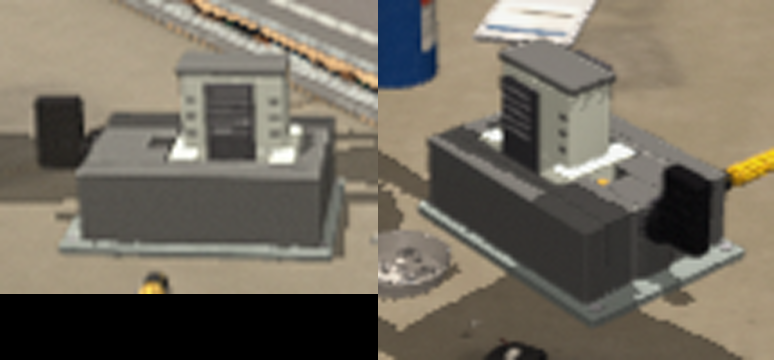

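Crop coordinates: wrist cap corners (285,360), (552,400), (530,525), (260,490); foot-plate corners (94,44), (637,123). The side and scene crops show the cap and the tab clearly.

Run:
```python
from h import *
C={n:viewer.calibration(n) for n in ['scene','side','wrist']}
W=lambda u,v:(C['wrist'],215+u/4-.4,185+v/4-.4)
S=lambda u,v:(C['side'],255+u/4.2-.4,180+v/4.2-.4)
E=lambda u,v:(C['scene'],250+(u-378)/3.6-.4,180+v/3.6-.4)
for n in C: print(n,ray(C[n],0,0)[0].round())
P=lambda n,l:print(n,tri(l).round(1),[ (proj(c,tri(l))-[u,v]).round(1) for c,u,v in l])
P('cap -x+y',[W(285,360),E(568,95)])
P('cap +x+y',[W(552,400),E(497,68)])
P('cap -x-y',[W(260,490),E(615,72),S(177,72)])
P('cap +x-y',[W(530,525),E(540,42),S(287,72)])
for n,u,v,z in [('plate -97,55',94,44,8),('plate 59,55',637,123,8),('cap',285,360,103),('cap',552,400,103),('cap',530,525,103),('cap',260,490,103),('top',95,172,52),('top',632,243,52),('top -85',68,465,52),('top53',567,532,52)]:
    print(n,onz(*W(u,v),z).round(1))
for n,u,v,z in [('plate59,-55',330,256,8),('plate-97,-55',60,250,8)]: print('side',n,onz(*S(u,v),z).round(1))
for n,u,v,z in [('plate-97,55',597,322,8),('plate 59,55',420,204,8),('plate-97,-55',742,252,8)]: print('scene',n,onz(*E(u,v),z).round(1))
for u,v in [(35,97),(83,97),(82,165),(38,165)]: print('tab side z78/34',onz(*S(u,v),78 if v<100 else 34).round(1))
for u,v in [(667,170),(722,185),(708,255)]: print('tab scene',onz(*E(u,v),78).round(1))
```

```text
scene [ 22. 545. 505.]
side [ 593. -977.  385.]
wrist [600.  68. 373.]
cap -x+y [571.4 -73.   99.9] [array([-0.1,  0.1]), array([-0.1,  0. ])]
cap +x+y [632.7 -85.   92.9] [array([ 0.9, -1.5]), array([ 0.7, -0.3])]
cap -x-y [ 565.5 -105.8  101.5] [array([0.5, 0.8]), array([0.4, 1.1]), array([ 0.3, -0.7])]
cap +x-y [ 627.2 -113.6  100.4] [array([ 0.3, -1. ]), array([ 0.5, -0.1]), array([ 0.2, -0.1])]
plate -97,55 [511.  -23.5   8. ]
plate 59,55 [662.9 -46.3   8. ]
cap [571.8 -71.3 103. ]
cap [630.8 -81.  103. ]
cap [ 626.7 -113.   103. ]
cap [ 565.2 -104.   103. ]
top [519.9 -45.7  52. ]
top [655.6 -64.5  52. ]
top -85 [ 507.1 -129.2   52. ]
top53 [ 641.9 -149.3   52. ]
side plate59,-55 [ 646.5 -161.7    8. ]
side plate-97,-55 [ 495.5 -140.2    8. ]
scene plate-97,55 [509.1 -26.    8. ]
scene plate 59,55 [664.5 -50.8   8. ]
scene plate-97,-55 [ 494.5 -130.9    8. ]
tab side z78/34 [480.2 -76.8  78. ]
tab side z78/34 [508.5 -79.9  78. ]
tab side z78/34 [504.8 -76.3  34. ]
tab side z78/34 [478.4 -73.7  34. ]
tab scene [505.1 -75.2  78. ]
tab scene [474.4 -81.4  78. ]
tab scene [438.2 -22.8  78. ]
```

carry_out(
  commands=[
    [[60, -16, -21, 20, 0, 0, -10.5], [60, -32, -42, 40, 0, 0, -21], [60, -48, -63, 60, 0, 0, -31.5], [60, -64, -84, 80, 0, 0, -42], [60, -76.6, -105.5, 95, 0, 0, -51.5]],
  ],
)

```text
time: 0.78
tool_pos: [493.2, -77.0, 154.0]
tcp_rot: [-180.0, -0.1, 141.8]
ft_force: [0.5, 0.1, 0.9]
finger_gap: 60.3
```

carry_out(
  commands=[
    [[45, 0, 0, 0, 0, 0, -10], [45, 0, 0, 0, 0, 0, -20], [45, 0, 0, 0, 0, 0, -30], [45, 0, 0, 0, 0, 0, -30], [45, 0, 0, 0, 0, 0, -30]],
  ],
)

```text
time: 1.4
tool_pos: [494.4, -76.5, 155.1]
tcp_rot: [-180.0, -0.0, 171.3]
ft_force: [0.1, -0.2, -0.5]
finger_gap: 45.3
```

Run:
```python
from h import *
s=r.sense();print(s['time'],s['tool_pos'],s['tcp_rot'],s['joint_pos'])
im,c=snap('wrist','w1.png')
for p in [(494.5,-76.6,78),(598.8,-92.2,103)]:print(proj(c,p))
```

```text
1.4 [494.38080061 -76.5436156  155.1331338 ] [-1.79999684e+02 -1.83606348e-02  1.71277132e+02] [-1.46737179e+01 -4.24820754e+00  1.07329333e+02 -2.27664740e-03
  7.69371036e+01 -9.59503353e+01]
[316.31670397 221.454597  ]
[316.78885056 388.6400848 ]
```

View pics/w1.png

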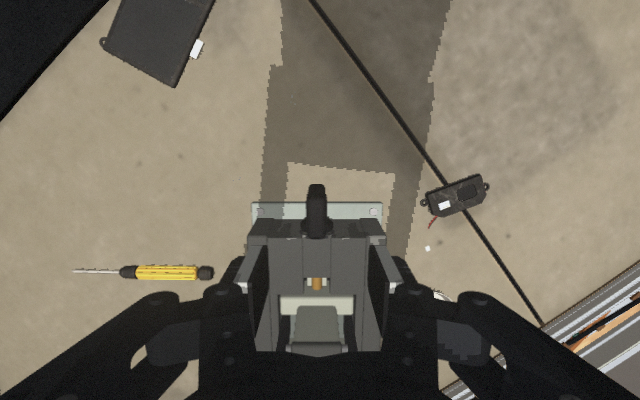

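Tab's column in the wrist view is 310–324 (centre about 316.5), against 316.3 predicted. The base edges are parallel to the image axes. Going down to the tab.

carry_out(
  commands=[
    [[45, 0, 0, 30, 0, 0, 0], [45, 0, 0, 60, 0, 0, 0], [45, 0, 0, 80, 0, 0, 0], [45, 0, 0, 93, 0, 0, 0], [45, 0, 0, 93, 0, 0, 0]],
  ],
)

```text
time: 2.08
tool_pos: [493.8, -76.4, 61.4]
tcp_rot: [180.0, -0.1, 171.4]
ft_force: [0.2, 0.3, 0.2]
finger_gap: 45.2
```

carry_out(
  commands=[
    [[5, 0, 0, 0, 0, 0, 0], [5, 0, 0, 0, 0, 0, 0], [5, 0, 0, 0, 0, 0, 0], [5, 0, 0, 0, 0, 0, 0], [5, 0, 0, 0, 0, 0, 0]],
  ],
  grip_force=60,
)

```text
time: 2.7
tool_pos: [494.7, -77.6, 63.4]
tcp_rot: [-179.9, 0.0, 171.5]
ft_force: [-3.4, -4.9, 3.6]
finger_gap: 10.9
```

carry_out(
  commands=[
    [[5, 3, 0, 0, 0, 0, 0], [5, 8, 0, 0, 0, 0, 0], [5, 14, 0, 0, 0, 0, 0], [5, 20, 0, 0, 0, 0, 0], [5, 24, 0, 0, 0, 0, 0]],
  ],
)

```text
time: 3.32
tool_pos: [471.5, -74.0, 63.4]
tcp_rot: [-179.9, 0.1, 171.5]
ft_force: [0.9, -5.5, 0.4]
finger_gap: 11.1
```

carry_out(
  commands=[
    [[5, 2, 0, 0, 0, 0, 0], [5, 3, 0, 0, 0, 0, 0], [5, 3, 0, 0, 0, 0, 0]],
  ],
)

```text
time: 3.7
tool_pos: [468.9, -73.6, 63.4]
tcp_rot: [-179.9, 0.2, 171.5]
ft_force: [3.4, -5.4, -1.7]
finger_gap: 11.4
```

carry_out(
  commands=[
    [[5, 1, 0, 0, 0, 0, 0], [5, 2, 0, 0, 0, 0, 0], [5, 2, 0, 0, 0, 0, 0]],
  ],
)

```text
time: 4.08
tool_pos: [468.8, -73.6, 63.5]
tcp_rot: [-179.9, 0.4, 171.5]
ft_force: [16.2, -6.5, -13.2]
finger_gap: 11.2
```

carry_out(
  commands=[
    [[5, -1.5, 0, 0, 0, 0, 0], [45, -1.5, 0, 0, 0, 0, 0], [45, -1.5, 0, 0, 0, 0, 0], [45, -1.5, 0, 0, 0, 0, 0], [45, -1.5, 0, -10, 0, 0, 0]],
  ],
)

```text
time: 4.7
tool_pos: [466.5, -72.2, 71.9]
tcp_rot: [180.0, -0.1, 171.5]
ft_force: [0.2, -0.1, -0.3]
finger_gap: 45.0
```

carry_out(
  commands=[
    [[45, 0, 0, -40, 0, 0, 0], [60, 0, 0, -90, 0, 0, 0], [85, 0, 0, -140, 0, 0, 0], [85, -40, 0, -150, 0, 0, 0], [85, -40, 0, -150, 0, 0, 0]],
  ],
)

```text
time: 5.32
tool_pos: [509.1, -78.8, 224.5]
tcp_rot: [-180.0, 0.2, 171.5]
ft_force: [-0.6, 0.5, -1.5]
finger_gap: 85.1
```

Run:
```python
from h import *
s=r.sense();print(s['time'],s['tool_pos'],s['tcp_rot'])
im,c=snap('wrist','w2.png')
im2,c2=snap('side','s2.png')
O=np.array([598.8,-92.2,0]);a=np.radians(-8.5);R=np.array([[np.cos(a),-np.sin(a),0],[np.sin(a),np.cos(a),0],[0,0,1]])
for q in [(-131.5,0,78),(-32,16,103),(-32,-16,103),(32,16,103),(0,28,97),(0,-28,97),(-97,55,8),(-97,-55,8)]:print(q,proj(c,O+R@q).round(1),proj(c2,O+R@q).round(1))
t=cv2.resize(im2[185:245,245:345],None,fx=4,fy=4,interpolation=cv2.INTER_CUBIC)
M=np.zeros((640,640,3),np.uint8);M[:400]=im;M[400:,:400]=t
cv2.imwrite('pics/m2.png',M[:600,:,::-1] if 0 else M[:599,:,::-1])
```

```text
5.325 [509.09015299 -78.84908475 224.50572941] [-179.98473718    0.20744809  171.50549137]
(-131.5, 0, 78) [317.  143.7] [258.5 202.3]
(-32, 16, 103) [336.9 273.1] [298.8 191.1]
(-32, -16, 103) [296.7 273. ] [296.7 195.2]
(32, 16, 103) [335.5 340.7] [324.8 191.4]
(0, 28, 97) [350.1 304.1] [312.5 192.1]
(0, -28, 97) [283.6 304. ] [309.4 199.3]
(-97, 55, 8) [371.4 171.4] [278.5 220.6]
(-97, -55, 8) [263.  171.3] [268.9 237.8]
```

View pics/m2.png

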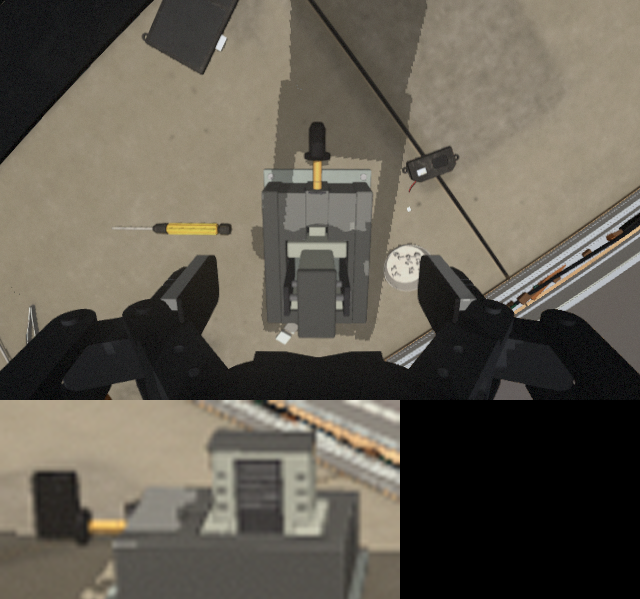

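Plug is out: yellow shank at (317,175), tab at (317,140), as predicted. The carrier cap spans columns 298–336, centred on 317. Moving over the carrier and pinching.

carry_out(
  commands=[
    [[80, -40, -0.6, 0, 0, 0, 0], [80, -80, -0.6, 10, 0, 0, 0], [80, -93, -0.6, 50, 0, 0, 0], [80, -93, -0.6, 80, 0, 0, 0], [80, -93, -0.6, 80, 0, 0, 0]],
  ],
)

```text
time: 6.05
tool_pos: [595.4, -92.0, 138.4]
tcp_rot: [180.0, -0.5, 171.5]
ft_force: [-1.1, -0.5, -0.5]
finger_gap: 79.8
```

carry_out(
  commands=[
    [[75, 0, 0, 25, 0, 0, 0], [75, 0, 0, 50, 0, 0, 0], [75, 0, 0, 62, 0, 0, 0], [75, 0, 0, 62, 0, 0, 0], [75, 0, 0, 62, 0, 0, 0]],
  ],
)

```text
time: 6.68
tool_pos: [599.6, -93.0, 82.0]
tcp_rot: [-180.0, 0.1, 171.5]
ft_force: [-0.7, 0.1, -0.4]
finger_gap: 75.1
```

Run:
```python
from h import *
s=r.sense();print(s['time'],s['tool_pos'],s['tcp_rot'],s['ft_force'],s['finger_gap'])
im,c=snap('wrist','w3.png'); im2,c2=snap('side','s3.png')
M=np.zeros((600,640,3),np.uint8);M[:400]=im
M[400:,:320]=cv2.resize(im2[175:250,245:365],(320,200),interpolation=cv2.INTER_CUBIC)
cv2.imwrite('pics/m3.png',M[:,:,::-1])
```

```text
6.675 [599.63252016 -92.98860081  81.97715539] [-1.79987765e+02  1.22009484e-01  1.71501042e+02] [-0.71901311  0.05371539 -0.37002067] 75.14135212097375
```

View pics/m3.png

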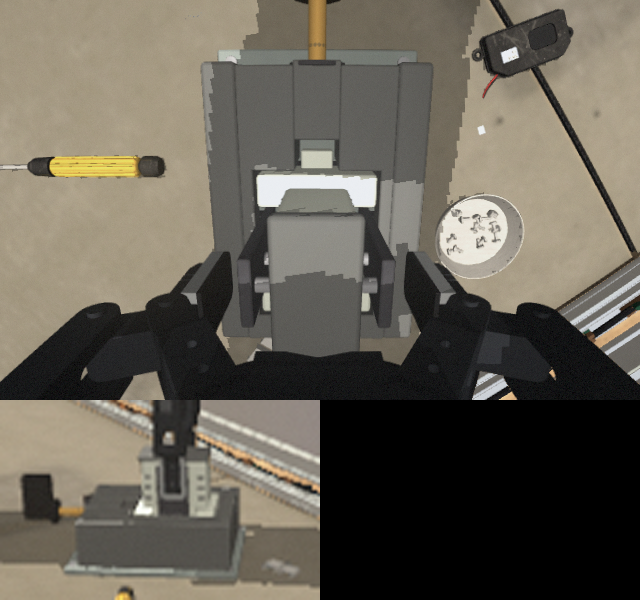

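Catches at columns about 248 and 384 lie evenly between the pads (about 222 and 413), and the side crop shows the finger centred on the catch. Closing.

carry_out(
  commands=[
    [[40, 0, 0, 0, 0, 0, 0], [40, 0, 0, 0, 0, 0, 0], [40, 0, 0, 0, 0, 0, 0], [40, 0, 0, 0, 0, 0, 0], [40, 0, 0, 0, 0, 0, 0]],
  ],
  grip_force=60,
)

```text
time: 7.4
tool_pos: [599.9, -93.2, 82.3]
tcp_rot: [-180.0, 0.2, 171.5]
ft_force: [-2.3, -1.3, 9.3]
finger_gap: 40.1
```

Run:
```python
from h import *
s=r.sense();print(s['time'],s['tool_pos'],s['ft_force'],s['finger_gap'])
im,c=snap('wrist','w4.png'); im2,c2=snap('side','s4.png'); im3,_=snap('scene','e4.png')
M=np.zeros((600,640,3),np.uint8);M[:400]=im
M[400:,:320]=cv2.resize(im2[175:250,245:365],(320,200),interpolation=cv2.INTER_CUBIC)
M[400:,320:]=cv2.resize(im3[170:270,240:400],(320,200),interpolation=cv2.INTER_CUBIC)
cv2.imwrite('pics/m4.png',M[:,:,::-1])
```

```text
7.4 [599.90952477 -93.18891102  82.30631282] [-2.29203254 -1.26118598  9.26841551] 40.13642969544487
```

View pics/m4.png

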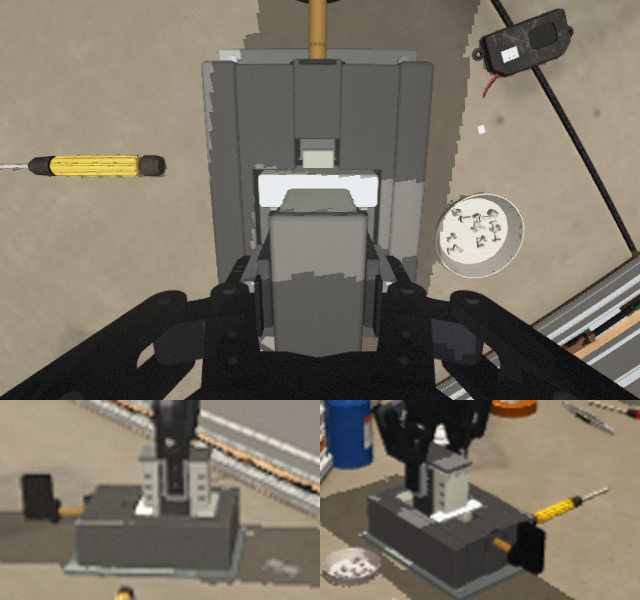

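Both leaves are pressed flush beside the cap (pads at columns about 240 and 395), and the carrier moved about 1 mm. Tightening the command a little, then lifting gently.

carry_out(
  commands=[
    [[32, 0, 0, 0, 0, 0, 0], [32, 0, 0, 0, 0, 0, 0], [32, 0, 0, -2, 0, 0, 0], [32, 0, 0, -5, 0, 0, 0], [32, 0, 0, -8, 0, 0, 0]],
  ],
)

```text
time: 8.18
tool_pos: [598.3, -92.6, 87.7]
tcp_rot: [180.0, -0.1, 171.5]
ft_force: [1.5, -0.9, -3.9]
finger_gap: 36.5
```

carry_out(
  commands=[
    [[35, 0, 0, -5, 0, 0, 0], [35, 0, 0, -10, 0, 0, 0], [35, 0, 0, -15, 0, 0, 0], [35, 0, 0, -20, 0, 0, 0], [35, 0, 0, -20, 0, 0, 0]],
  ],
)

```text
time: 8.8
tool_pos: [599.2, -92.9, 109.0]
tcp_rot: [-180.0, 0.1, 171.5]
ft_force: [-0.5, 0.5, -2.2]
finger_gap: 36.4
```

Run:
```python
from h import *
s=r.sense();print(s['time'],s['tool_pos'],s['ft_force'],s['wrist_torque'],s['finger_gap'])
im,c=snap('wrist','w5.png'); im2,c2=snap('side','s5.png'); im3,_=snap('scene','e5.png')
M=np.zeros((600,640,3),np.uint8);M[:400]=im
M[400:,:320]=cv2.resize(im2[175:250,245:365],(320,200),interpolation=cv2.INTER_CUBIC)
M[400:,320:]=cv2.resize(im3[170:270,240:400],(320,200),interpolation=cv2.INTER_CUBIC)
cv2.imwrite('pics/m5.png',M[:,:,::-1])
```

```text
8.8 [599.15314105 -92.87756396 109.04147183] [-0.47777692  0.46309752 -2.21740105] [-0.02680498 -0.03142217  0.02557326] 36.36943476338006
```

View pics/m5.png

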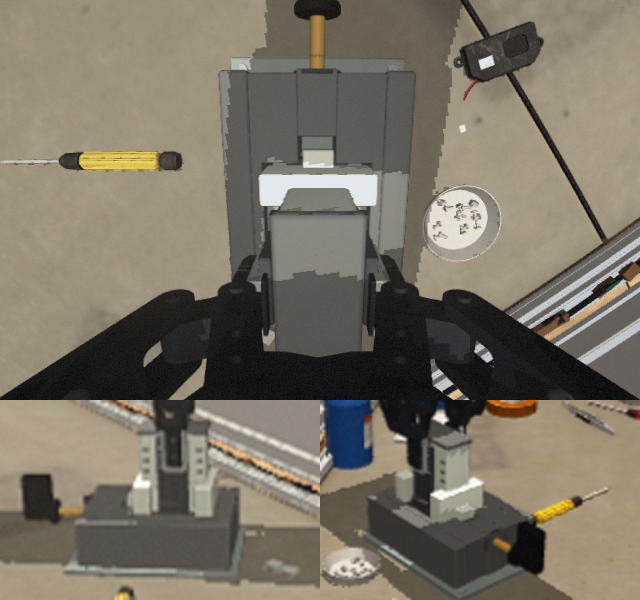

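The carrier is rising with the hand: cap unchanged at columns 270–367 in the wrist view, and its skirt above the base in the side and scene views. Continuing straight up, slowly through the guided part.

carry_out(
  commands=[
    [[35, 0, 0, -6, 0, 0, 0], [35, 0, 0, -12, 0, 0, 0], [35, 0, 0, -18, 0, 0, 0], [35, 0, 0, -25, 0, 0, 0], [35, 0, 0, -33, 0, 0, 0]],
  ],
)

```text
time: 9.57
tool_pos: [598.8, -92.8, 141.9]
tcp_rot: [-180.0, 0.0, 171.5]
ft_force: [0.5, -0.2, -2.1]
finger_gap: 36.0
```

carry_out(
  commands=[
    [[35, 0, 0, -15, 0, 0, 0], [35, 0, 0, -35, 0, 0, 0], [35, 0, 0, -55, 0, 0, 0], [35, 0, 0, -75, 0, 0, 0], [35, 0, 0, -88, 0, 0, 0]],
  ],
)

```text
time: 10.2
tool_pos: [599.3, -92.9, 231.6]
tcp_rot: [-180.0, 0.1, 171.5]
ft_force: [0.6, -0.1, -2.3]
finger_gap: 36.3
```

carry_out(
  commands=[
    [[35, 0, 0, -4, 0, 0, 0], [35, 0, 0, -4, 0, 0, 0], [35, 0, 0, -4, 0, 0, 0], [35, 0, 0, -4, 0, 0, 0], [35, 0, 0, -4, 0, 0, 0]],
  ],
)

```text
time: 10.82
tool_pos: [598.6, -92.7, 232.8]
tcp_rot: [180.0, -0.0, 171.5]
ft_force: [-0.1, -0.9, -2.7]
finger_gap: 36.4
```

Run:
```python
from h import *
s=r.sense();print(s['time'],s['tool_pos'],s['tcp_rot'],s['ft_force'],s['qd'].round(2),s['finger_gap'])
im,c=snap('wrist','w6.png'); im2,c2=snap('side','s6.png'); im3,c3=snap('scene','e6.png')
O=np.array([598.8,-92.6,0])
for z in (52,132,162,256): print(z,proj(c2,O+[0,0,z]),proj(c3,O+[0,0,z]))
M=np.zeros((600,640,3),np.uint8);M[:250,:]=im[150:]
M[250:,:320]=cv2.resize(im2[115:255,240:368],(320,350),interpolation=cv2.INTER_CUBIC)
M[250:,320:]=cv2.resize(im3[100:275,230:390],(320,350),interpolation=cv2.INTER_CUBIC)
cv2.imwrite('pics/m6.png',M[:,:,::-1])
```

```text
10.825 [598.55859569 -92.72476101 232.77208204] [ 1.79995895e+02 -4.72704864e-02  1.71500760e+02] [-0.1230901  -0.9360275  -2.67088272] [ 0.   -0.21 -0.29 -0.06  0.03  0.02] 36.43044117494246
52 [311.55294955 213.11382925] [298.57463671 220.2473709 ]
132 [310.51415148 181.71042644] [298.56083732 183.63169457]
162 [310.1093499  169.46140996] [298.55329444 169.18393248]
256 [308.78362012 129.29971978] [298.51965742 121.09331267]
```

View pics/m6.png

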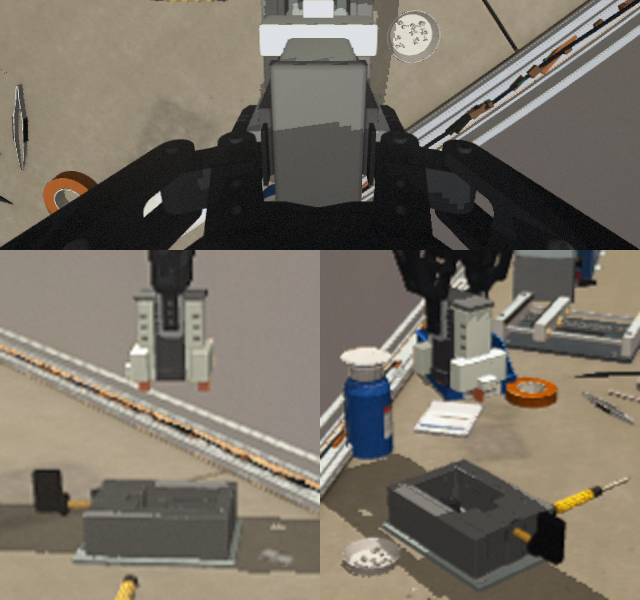

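Blade tips are at side-image row about 171, so z ≈ 159 mm. That is about 107 mm above the base top. The carrier is upright and still, and the plug is out. Handing in.

```bash
python3 -c "
from h import *
print(r.hand_in())"
```

```text
the job is handed in; nothing more can be done
None
```

I pulled the plug to its stop and left it out. Then I pinched both catches, lifted the carrier straight up, and handed in at about 11 s while still holding it.

- **Plug:** it moved about 26 mm, and pulling 2 mm further only raised the force to about 16 N without moving it. The last pictures show it still out.
- **Carrier:** it hangs upright and still above the base. From the side view the blade tips are at z ≈ 159 mm, about 107 mm above the base top.
- **Forces:** the highest reading I saw at the wrist was about 22 N. At the end it carried about 2.7 N, which fits the carrier's weight.
- **Other things on the bench:** I saw no bystander disturbed in the pictures and noticed no contact. I did not measure their positions before and after.

**What disagreed:**
- **Finger gap:** it reads 36.4 mm, against the 44 mm expected for fully pressed catches. I put this down to finger or pad give at 60 N but did not confirm it. The gap stayed steady and the carrier did not slip during the lift.
- **Plug centre line:** when gripped, it felt about 1 mm to the side of where the cameras put it. I corrected by about 0.6 mm for the carrier grasp.

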